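# Couple the draw bar to the hitch yoke

## Task

Couple the trailer hitch on the bench: swing the draw bar round until its eye sits between the two ears of the yoke, then put the long thick pin from the wooden rack down through the upper ear, the eye and the lower ear until its collar rests on the upper ear, and let go. Leave the other two pins standing in the rack.

Things in the scene. Friction and masses are not known exactly. Their poses are not given: they have to be found in the camera images.
- hitch: Grey base plate fixed to the bench, 100 x 330 x 12 mm, carrying a pivot post for the draw bar and a dark steel yoke. Origin at bench level below the drawing position of the yoke's bores, z up; the bar's pivot lies 190 mm from it along the hitch's own -y.
- yoke_top (a point): Same point as hitch_bore. The yoke: two level ears 54 mm (hitch x) by 70 mm (y), 10 mm thick, at heights 30 to 40 and 62 to 72 mm above the bench, joined by a web 44 to 58 mm along +y, open to -y and both sides. Each ear has an upright round bore, 18 mm, sharp-edged, the two in line.
- hitch_bore (a point): Drawing position of the upper ear's bore centre, at the ear's upper face, 72 mm above the bench. The yoke is bolted on through slotted holes: the real bores are up to 6.5 mm off this along the hitch's x and also along its y, differently each time, and no reading tells how much: find the bore by touch or sight. The yoke is not turned and does not move under load.
- bar (a joint): Angle of the flat steel draw bar about its upright pivot, rad: 0 when it points along the hitch's +y straight at the yoke; positive is counter-clockwise from above, towards the hitch's -x. Bar 28 mm wide, 10 mm thick, faces 46 and 56 mm above the bench, 34 mm of air below it. Stiff pivot (0.25 N m friction, no spring): it stays where left; push it or pinch it by its edges.
- bar_mid (a point): Point on the draw bar's centre line 105 mm from the pivot, at mid thickness (51 mm up): a good place to pinch the bar across its 28 mm width.
- eye (a point): Centre of the round eye at the bar's end, 190 mm from the pivot, at mid thickness (51 mm up). Eye 60 mm outside, 36 mm bore, 10 mm thick: it passes between the ears with 6 mm of air below and above and leaves the pin 10 mm of play all round.
- pin: Long thick steel pin, in one of three holes (75 mm apart, 26 mm deep, 18 mm wide) of a wooden rack 220 x 62 x 45 mm. Origin at its foot, z up the pin: shank 16 mm thick, 50 mm long, square-edged at the foot; collar 28 mm across, 5 mm thick; grip block 26 mm long (pin's x), 16 mm wide (y), 26 mm high. 81 mm over all, 0.10 to 0.18 kg. It may lean a little in its hole.
- pin_seat (a point): Centre of the long thick pin's collar underside, 50 mm above its foot; this comes to rest on the upper ear.
- pin_short: A like pin of the same 16 mm thickness but with a shank only 32 mm long, in another hole of the rack: too short, leave it.
- pin_thin: A like pin with a 50 mm shank only 10 mm thick, in another hole of the rack: too thin, leave it.
Things that resemble listed ones, but are neither listed nor needed, are in the scene too. Leave any purple look-alike of the pin alone.

How it is judged (in metres and radians):
On the way:
1. the bar's eye is swung between the ears, its centre within 20 mm of the drawing position of the bores (horizontal distance between eye and hitch_bore below 0.02 m), for 0.2 s.
At the end, for the whole second after the job is handed in: The long thick pin stands (tilt under 0.1 rad), let go and at rest, through both ears and the eye: collar underside within 3 mm of the upper ear's face, pin within 12 mm of the bores' drawing position, eye centre within 14 mm of the pin seen from above (horizontal distance between pin_seat and hitch_bore below 0.012 m and z of pin_seat in the frame of hitch between 0.069 and 0.075 m and angle between pin's own z axis and vertical below 0.1 rad and horizontal distance between eye and pin below 0.014 m and linear speed of pin below 0.02 m/s); the robot touches nothing.
It fails at once if the short or the thin pin is shifted by more than 25 mm (distance of any of pin_short, pin_thin from where it was at the start of the episode above 0.025 m).
It also fails if it takes over 72 s, if anything falls off the work surface, if the arm or the gripper's body presses on something with over 40 N, if the wrist force passes 120 N, or if a joint passes its speed limit or range.

## Robot

A 6-joint arm with a two-finger parallel gripper is mounted at the origin on the work surface. World frame = base frame: x ahead of the robot, y to its left, z up, the work surface at z = 0. Lengths are in mm, angles in rad, forces in N, time in s.
With the tool pointing down it reaches from about 325 to 1000 mm from the base axis. Payload 5.1 kg.
Tool frame: the origin (TCP) lies between the finger pads; the fingertips stand 14 mm ahead of it and the grasp point (between the pads) lies 5 mm behind it; x points along the fingers, y is the direction in which the jaws open and shut, and the axes are right-handed (so a half turn about x gives the same grasp; the last joint's range is limited). The gripper opens to 85 mm and grips with 20 to 120 N. Pads are 22 mm wide; open, the fingers measure 114 mm over their backs; the gripper's body (76 mm by 85 mm) begins 54 mm behind the grasp point. The pads swing forward as they close: fully open they stand 13 mm farther back than shut.
Start: joints at [1.043, 0.124, 1.65, -0, 1.367, -0.083], TCP at [279.698, 586.731, 221.922] pointing down, gripper open.
Joint ranges: [-2.61, 2.61], [-1.02, 2.33], [0.03, 2.71], [-1.35, 4.49], [0.32, 2.68], [-2.91, 2.91]. Speed limits (rad/s): [2.57, 2.57, 3.14, 3.14, 3.14, 3.14].

## Interface

Orientations are given as [roll, pitch, yaw] about the fixed x, y, z axes, in that order (R = Rz(yaw) Ry(pitch) Rx(roll)).
In Python, from workcell import ctrl gives the robot as it stands. The module is installed in compiled form; this text tells all that it offers.
- The arm moves only by the tool jog_arm, never from a script. Its argument "series" is a list of rows, each a list of 3 entries, a list of its own where there are three numbers: the shift along the tool's x, y, z normalised to -1 to 1, where 1 is 0.3 m, then the turn, a rotation vector about the tool's x, y, z normalised to -1 to 1, where 1 is 60 degrees, then the gripper command: -1 is shut, 1 is fully open, values between are in proportion. In form: [[[dx, dy, dz], [rx, ry, rz], claw], ...]. A call has 1 to 8 rows; each row is the pose to reach, as a shift and turn from the pose commanded when the call began, along the tool's axes at that moment; what a row does not reach only later rows make up. A row lasts 1/8 s, in which the tool goes at most 62.5 mm and 10.7 degrees, less where a joint would pass 70% of its speed; a pose out of reach is approached as far as the arm can. A call with a number of a shift or a turn outside -1 to 1 is refused whole. A call with a gripper value outside its range is refused whole. The fingers move at their own pace and stop on an object; "grip_force" is the grip in N (left out, the last holds). Time passes only in rows, so rows that repeat a pose let the fingers close. It gives the time, the measured TCP pose, the force and the opening at its end, in the units of the state.
- ctrl.get_state(): the state, without advancing time (a new reading comes with each control period).
- ctrl.snapshot(name): name is "side" or "top" or "wrist"; returns the picture (420x560x3 uint8, blue, green, red); there is no depth.
- ctrl.camera_model(name): a dict with "fovy" (degrees; the focal length in pixels is half the picture's height over the tangent of half this angle, whatever the lens; pixels are square), "cx", "cy" (the principal point, pixels), "R" (3x3) and "t" (3): a world point X has camera coordinates R X + t. Camera axes: x right, y down, z forward; pixel columns grow to the right and rows downward; lengths in mm; the calibration is good to about 2 mm. A picture is of the moment at which its call begins: read the wrist's pose just before it. camera_model takes no time and is no camera call; for the wrist camera it gives the pose at the moment of the call.
- ctrl.job_done(): hands the job in, once; it reports no verdict.
The state is a dict: "clock": time; "q": joint angles; "qvel": joint speeds; "joint_efforts": joint torques, N m; "ee_pos": TCP position; "ee_rot": TCP orientation; "contact_force": force on the tool from outside, world axes, zero at the start; "torque": the same for the moment, N m; "gripper_width": finger opening in mm.
Only numpy, scipy, OpenCV 4.12 (cv2) and the standard library are available. Lean on these libraries where they do the work, as an engineer would, in place of code of your own. Each camera call takes 0.05 s, during which the arm holds its last target. There are 200 camera calls.

## Working session

There is one attempt and no reset: what is moved stays moved. The work goes in short steps, Python scripts to look and compute and a tool call to move; the robot and the scene stay as the last step left them, time stands still between calls to the robot, and variables do not carry over. Pictures are saved under pics/ and viewed, about 8 in all and at most 12, crops included, and the job is handed in when it is done.

Besides the shell and the picture viewer there is one more tool, called after "Request:" as name(argument=value, ...), one argument or row to a line, values as JSON. jog_arm: Moves the arm, as the interface text tells. Its arguments: {"type":"object","properties":{"series":{"type":"array"},"grip_force":{"type":"number"}},"required":["series"]}

```bash
mkdir -p pics; cat > h.py <<'E'
import numpy as np, cv2
from workcell import ctrl
from scipy.spatial.transform import Rotation as Ro
def K(m):
    f=210/np.tan(np.radians(m['fovy'])/2); return f,m['cx'],m['cy']
def ray(m,u,v,z):
    f,cx,cy=K(m);R=np.array(m['R']);t=np.array(m['t'])
    d=R.T@np.array([(u-cx)/f,(v-cy)/f,1]);c=-R.T@t
    return c+d*(z-c[2])/d[2]
def proj(m,X):
    f,cx,cy=K(m);p=np.array(m['R'])@np.array(X,float)+np.array(m['t'])
    return [round(float(cx+f*p[0]/p[2]),1),round(float(cy+f*p[1]/p[2]),1)]
def rot(): return Ro.from_euler('xyz',ctrl.get_state()['ee_rot'])
def st():
    s=ctrl.get_state();print({k:np.round(s[k],3).tolist() for k in('clock','q','ee_pos','ee_rot','contact_force','gripper_width')})
E
python3 - <<'E'
from h import *
st();print(rot().as_matrix().round(3))
for n in('top','side','wrist'):
    m=ctrl.camera_model(n);im=ctrl.snapshot(n);cv2.imwrite(f'pics/{n}0.png',im);print(n,{k:np.round(v,3).tolist() for k,v in m.items()})
a=cv2.imread('pics/top0.png');b=cv2.imread('pics/side0.png')
cv2.imwrite('pics/t0.png',cv2.resize(a,(800,600),interpolation=cv2.INTER_CUBIC))
cv2.imwrite('pics/s0.png',cv2.resize(b,(800,600),interpolation=cv2.INTER_CUBIC))
E
```

```text
{'clock': 0.0, 'q': [1.043, 0.124, 1.652, 0.0, 1.367, -0.083], 'ee_pos': [279.358, 586.191, 220.636], 'ee_rot': [-1.656, 1.569, -2.1], 'contact_force': [0.003, 0.426, 0.271], 'gripper_width': 85.503}
[[-0.001  0.43   0.903]
 [-0.002  0.903 -0.43 ]
 [-1.    -0.002 -0.   ]]
top {'fovy': 57.38, 'cx': 279.905, 'cy': 210.652, 'R': [[0.013, -1.0, -0.014], [-0.996, -0.011, -0.094], [0.094, 0.015, -0.995]], 't': [111.614, 573.421, 743.297]}
side {'fovy': 49.499, 'cx': 276.088, 'cy': 208.954, 'R': [[-0.97, -0.244, -0.008], [-0.12, 0.503, -0.856], [0.213, -0.829, -0.517]], 't': [567.348, 82.868, 977.121]}
wrist {'fovy': 63.776, 'cx': 283.616, 'cy': 208.548, 'R': [[0.43, 0.903, -0.002], [0.87, -0.414, 0.267], [0.24, -0.117, -0.964]], 't': [-648.487, -34.773, 378.899]}
```

View pics/t0.png

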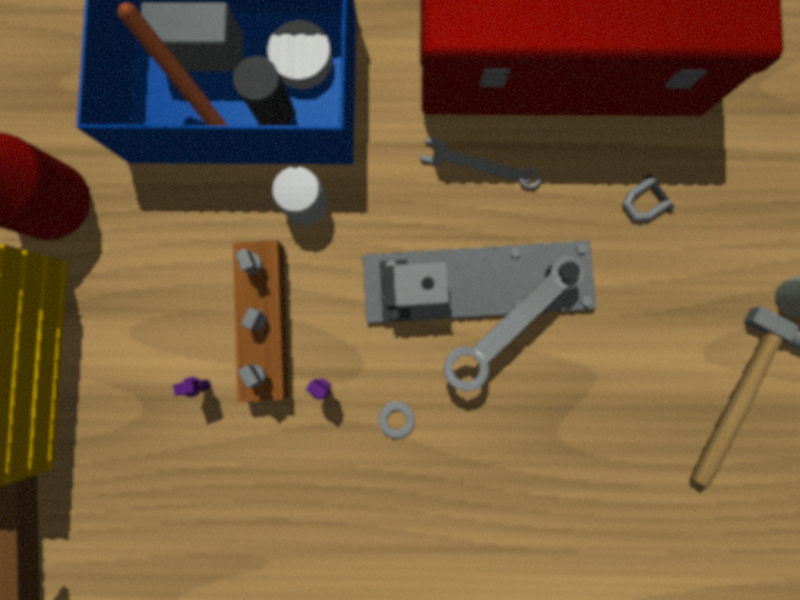

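View pics/s0.png

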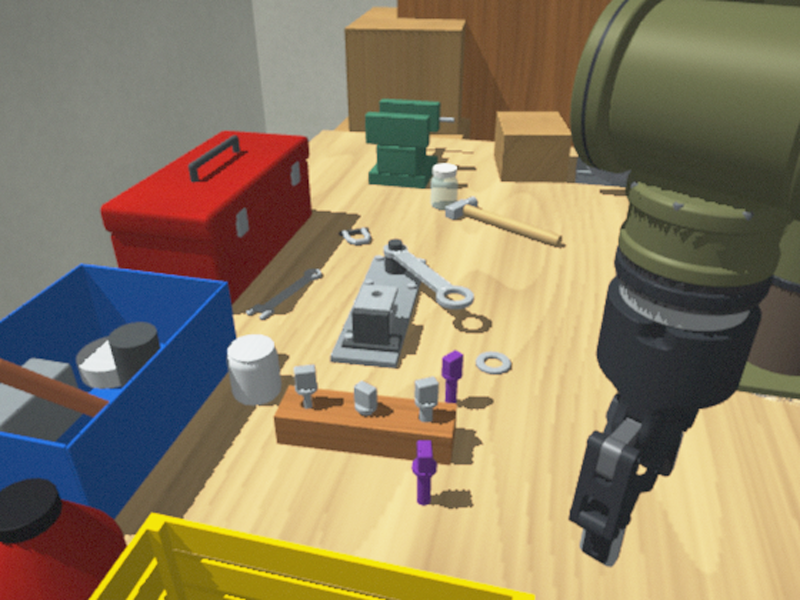

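Top view, in 800-px coordinates: the plate is at x 363–594 and the yoke bore at (428,283). The pivot is at (568,272) and the eye at (467,369). The rack has three grey pins at (248,261), (254,321) and (252,376), with two purple decoys at (190,387) and (319,388).

In the side view the middle pin (365,398) sits low, so it is the short one. The long pins are left (305,385) and right (427,398). I'll enlarge the crop to see which of them is thick.

```bash
python3 - <<'E'
from h import *
b=cv2.imread('pics/side0.png')[245:325,185:330];cv2.imwrite('pics/c1.png',cv2.resize(b,(797,440),interpolation=cv2.INTER_CUBIC))
m=ctrl.camera_model('top');ms=ctrl.camera_model('side');s=.7
def T(u,v,z): return ray(m,u*s,v*s,z)
for n,u,v,z in[('plate BL',368,325,12),('plate TL',363,257,12),('plate TR',590,243,12),('plate BR',594,313,12),('bore',428,283,72),('pivot',568,266,60),('eye',467,369,56),('pinA',248,258,100),('pinB',254,320,82),('pinC',252,374,100),('rackTL',234,242,45),('rackBL',238,400,45),('rackTR',278,241,45),('rackBR',284,398,45)]:
    p=T(u,v,z);print(n,p.round(1),(np.array(proj(ms,p))/s).round(0))
E
```

```text
plate BL [538.4 163.9  12. ] [398. 361.]
plate TL [636.8 172.9  12. ] [332. 355.]
plate TR [ 660.6 -154.6   12. ] [376. 254.]
plate BR [ 559.4 -158.2   12. ] [428. 259.]
bore [592.2  80.8  72. ] [377. 293.]
pivot [ 618.9 -108.3   60. ] [391. 244.]
eye [479.   27.2  56. ] [455. 293.]
pinA [618.6 313.9 100. ] [305. 365.]
pinB [539.7 308.1  82. ] [368. 383.]
pinC [470.4 303.  100. ] [425. 377.]
rackTL [650.3 350.7  45. ] [273. 414.]
rackBL [432.8 336.3  45. ] [450. 436.]
rackTR [652.4 289.2  45. ] [290. 384.]
rackBR [436.4 273.7  45. ] [455. 401.]
```

View pics/c1.png

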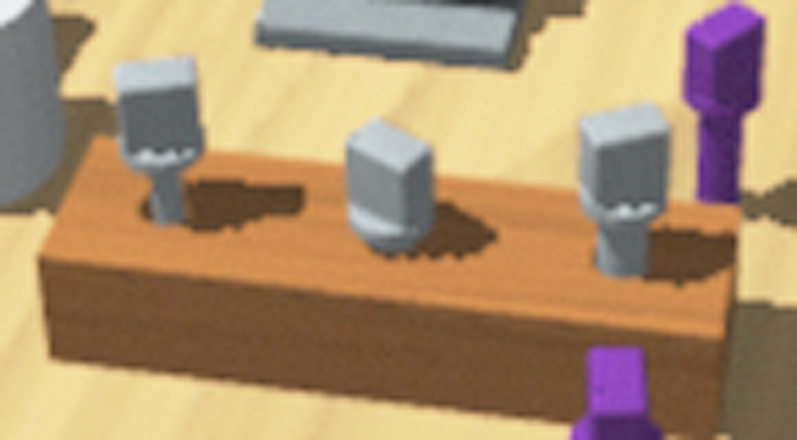

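The crop shows left (160,140) as a thin shank, middle (390,185) with its collar nearly on the rack (short), and right (625,190) as a tall, thick shank. The target is the right pin, at about world (469,305). I'm now moving to look at the rack and hitch from closer.

Request:
jog_arm(
  series=[
    [[-0.13,-0.12,0.12],[0.1,0,0],1],
    [[-0.13,-0.97,1],[0.34,0,0],1],
    [[-0.13,-0.97,1],[0.34,0,0],1],
    [[-0.13,-0.97,1],[0.34,0,0],1],
    [[-0.13,-0.97,1],[0.34,0,0],1],
    [[-0.13,-0.97,1],[0.34,0,0],1],
    [[-0.13,-0.97,1],[0.34,0,0],0.2],
    [[-0.13,-0.97,1],[0.34,0,0],0.2],
  ],
)

```text
clock: 1.15
ee_pos: [426.1, 192.0, 260.7]
ee_rot: [-0.564, 1.57, -1.371]
contact_force: [0.1, 0.3, 1.1]
gripper_width: 51.9
```

Request:
jog_arm(
  series=[
    [[0,0,0],[0,0,0],0.2],
    [[0,0,0],[0,0,0],0.2],
    [[0,0,0],[0,0,0],0.2],
  ],
)

```text
clock: 1.52
ee_pos: [424.9, 196.0, 260.8]
ee_rot: [-2.455, 1.571, 3.03]
contact_force: [-0.1, -0.1, 0.6]
gripper_width: 50.8
```

```bash
python3 - <<'E'
from h import *
import pickle
st();print(rot().as_matrix().round(3))
m=ctrl.camera_model('wrist');im=ctrl.snapshot('wrist');pickle.dump((m,im),open('w1.pkl','wb'))
cv2.imwrite('pics/w1.png',cv2.resize(im,(800,600),interpolation=cv2.INTER_CUBIC))
for p in [(594,81,72),(608,-108,60),(479,27,56),(470,303,100)]: print(np.array(proj(m,p))/.7)
E
```

```text
{'clock': 1.525, 'q': [0.317, -0.315, 1.993, 0.0, 1.464, -0.455], 'ee_pos': [424.87, 196.032, 260.828], 'ee_rot': [-2.455, 1.571, 3.03], 'contact_force': [-0.114, -0.06, 0.6], 'gripper_width': 50.783}
[[-0.     0.716  0.698]
 [ 0.     0.698 -0.716]
 [-1.    -0.    -0.   ]]
[455. 499.]
[319.14285714 622.85714286]
[311.42857143 444.14285714]
[573.42857143 200.57142857]
```

View pics/w1.png

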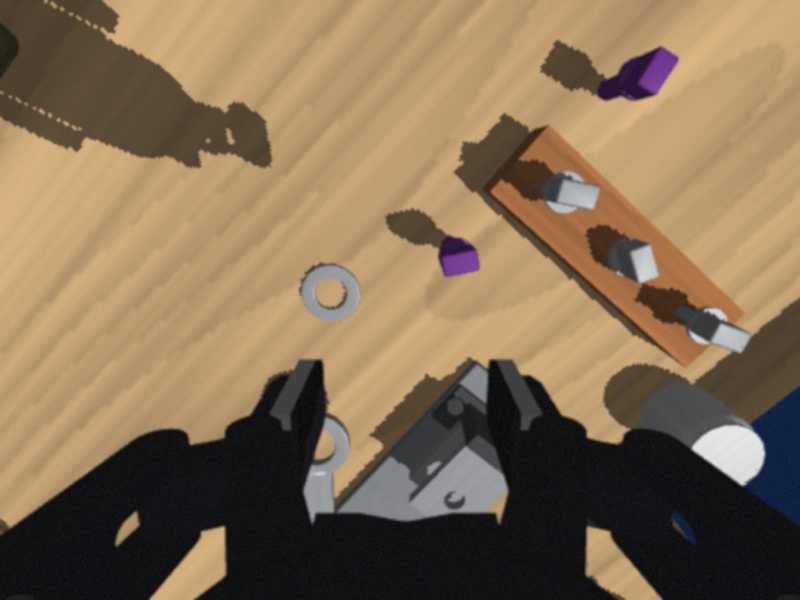

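The wrist view puts the bore at (455,500), exactly where (594,81,72) projects, so that position is confirmed. The target pin's top face is at about (580,193) and its collar at about (566,192). The bar eye is half hidden at about (322,445).

```bash
python3 - <<'E'
from h import *
import pickle
m,im=pickle.load(open('w1.pkl','rb'))
f=lambda u,v,z: ray(m,u*.7,v*.7,z)[:2].round(1)
print('bore',f(455,500,72),'pin top corners',[f(u,v,100) for u,v in((562,179),(600,186),(595,209),(557,201))],'collar',f(566,192,71))
c=im[105:165,360:440];cv2.imwrite('pics/c2.png',cv2.resize(c,(800,600),interpolation=cv2.INTER_CUBIC))
# target for pinch
piv=np.array([607.5,-108]);eye=np.array([479,27.2]);d=(eye-piv)/np.linalg.norm(eye-piv);print(np.linalg.norm(eye-piv),d)
mid=piv+105*d;R=rot().as_matrix();p=np.array(ctrl.get_state()['ee_pos']);print('mid',mid,'tool shift above',(R.T@(np.r_[mid,150]-p)/300).round(3))
E
```

```text
bore [594.6  80.3] pin top corners [array([454.6, 306.6]), array([475.1, 320.6]), array([484. , 309.1]), array([462.7, 295.4])] collar [470.4 308.6]
186.5242343503921 [-0.68891852  0.72483879]
mid [535.1635551  -31.89192724] tool shift above [ 0.369 -0.266  0.801]
```

View pics/c2.png

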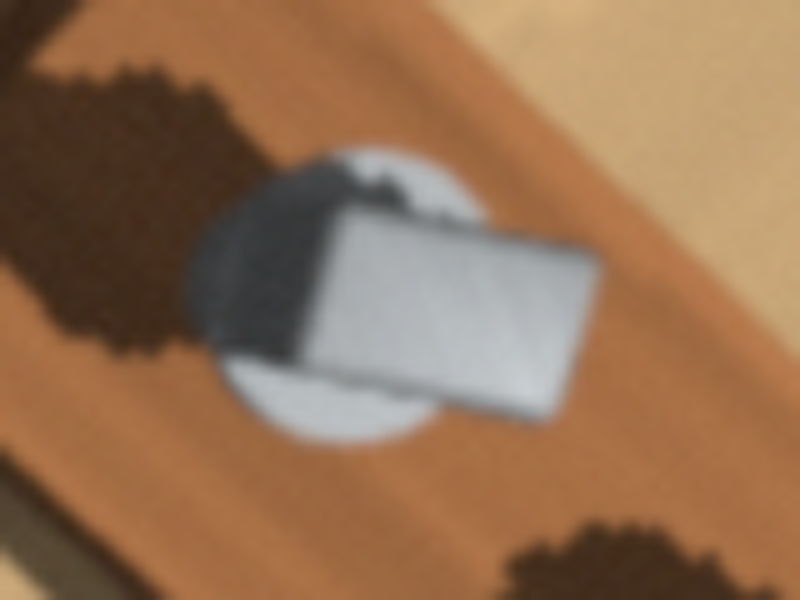

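Request:
jog_arm(
  series=[
    [[0.36,-0.27,0.8],[0,0,0],0.2],
    [[0.36,-0.27,0.8],[0,0,0],0.2],
    [[0.36,-0.27,0.8],[0,0,0],0.2],
    [[0.36,-0.27,0.8],[0,0,0],0.2],
    [[0.36,-0.27,0.8],[0,0,0],0.2],
    [[0.36,-0.27,0.8],[0,0,0],0.2],
    [[0.36,-0.27,0.8],[0,0,0],0.2],
    [[0.36,-0.27,0.8],[0,0,0],0.2],
  ],
)

```text
clock: 2.58
ee_pos: [534.4, -32.4, 154.0]
ee_rot: [0.768, 1.569, -0.031]
contact_force: [-0.1, -0.6, 0.5]
gripper_width: 51.4
```

```bash
python3 - <<'E'
from h import *
st()
a=ctrl.snapshot('side')[150:270,210:350]; w=ctrl.snapshot('wrist')[140:350,140:420]
cv2.imwrite('pics/c3.png',np.hstack([cv2.resize(a,(400,343)),cv2.resize(w,(400,300)).repeat(1,0) if 0 else cv2.copyMakeBorder(cv2.resize(w,(400,300)),0,43,0,0,0)]))
E
```

```text
{'clock': 2.575, 'q': [-0.161, -0.079, 1.973, 0.0, 1.245, -0.933], 'ee_pos': [534.444, -32.426, 153.99], 'ee_rot': [0.768, 1.569, -0.031], 'contact_force': [-0.146, -0.633, 0.463], 'gripper_width': 51.426}
```

View pics/c3.png

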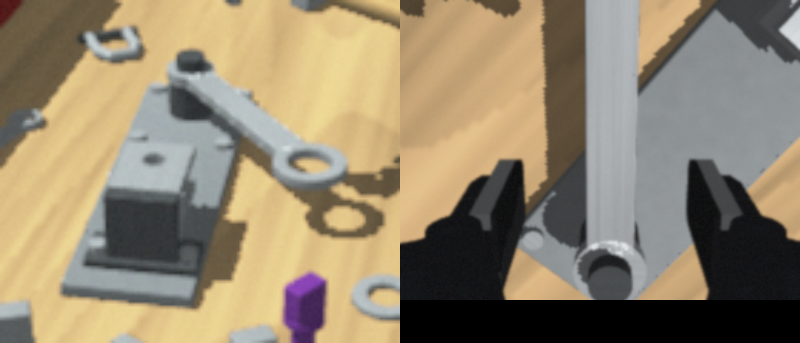

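The wrist view shows the bar (edges 586–637) centred between the fingers (523–690). I'll descend and pinch it.

Request:
jog_arm(
  series=[
    [[0.12,0,0],[0,0,0],0.2],
    [[0.24,0,0],[0,0,0],0.2],
    [[0.32,0,0],[0,0,0],0.2],
    [[0.36,0,0],[0,0,0],0.2],
    [[0.36,0,0],[0,0,0],0.2],
    [[0.36,0,0],[0,0,0],-0.6],
    [[0.36,0,0],[0,0,0],-0.6],
    [[0.36,0,0],[0,0,0],-0.6],
  ],
  grip_force=30,
)

```text
clock: 3.68
ee_pos: [535.6, -34.0, 46.8]
ee_rot: [0.623, 1.568, -0.178]
contact_force: [-0.3, 0.3, 6.0]
gripper_width: 17.0
```

```bash
python3 - <<'E'
from h import *
st()
R=rot().as_matrix();p=np.array(ctrl.get_state()['ee_pos'])[:2]
# hitch axis
yh=np.array([-.067,.9978]);
piv=np.array([607.5,-108]);r=p-piv;print('r',np.linalg.norm(r))
a0=np.arctan2(r[1],r[0]);af=np.arctan2(80.5+108,594.5-607.5);print('swing deg',np.degrees(af-a0), np.degrees(a0),np.degrees(af))
for k in range(1,8):
    a=a0+(af-a0)*k/7
    q=piv+np.linalg.norm(r)*np.array([np.cos(a),np.sin(a)])
    print((R.T@np.r_[q-p,0]/300).round(4).tolist(),round(float(-np.degrees(a-a0)/60),3))
E
```

```text
{'clock': 3.675, 'q': [-0.163, 0.052, 2.043, -0.0, 1.044, -0.933], 'ee_pos': [535.623, -33.99, 46.82], 'ee_rot': [0.623, 1.568, -0.178], 'contact_force': [-0.338, 0.343, 5.984], 'gripper_width': 17.004}
r 103.1687993573441
swing deg -40.21684224953628 134.16202847857383 93.94518622903756
[0.0001, 0.0344, 0.0017] 0.096
[0.0001, 0.0685, 0.0068] 0.192
[0.0002, 0.1019, 0.0154] 0.287
[0.0003, 0.1343, 0.0272] 0.383
[0.0004, 0.1653, 0.0422] 0.479
[0.0005, 0.1947, 0.0602] 0.575
[0.0006, 0.2221, 0.0811] 0.67
```

The opening went to the commanded 17 mm, so the fingers are not stopping on a 28 mm bar. I'll take a look.

```bash
python3 - <<'E'
from h import *
st()
a=ctrl.snapshot('side')[120:240,240:400]; w=ctrl.snapshot('wrist')
cv2.imwrite('pics/c4.png',np.hstack([cv2.resize(a,(400,300)),cv2.resize(w,(400,300))]))
E
```

```text
{'clock': 3.675, 'q': [-0.163, 0.052, 2.043, -0.0, 1.044, -0.933], 'ee_pos': [535.623, -33.99, 46.82], 'ee_rot': [0.623, 1.568, -0.178], 'contact_force': [-0.338, 0.343, 5.984], 'gripper_width': 17.004}
```

View pics/c4.png

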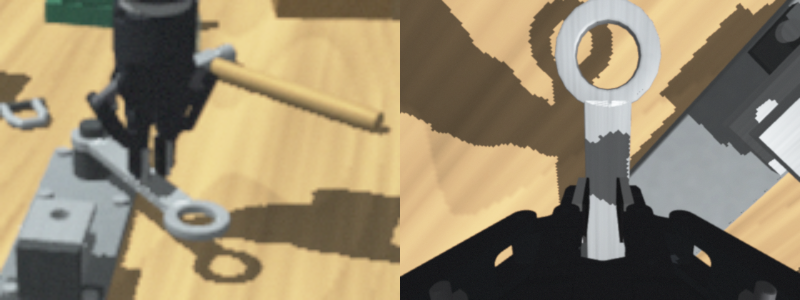

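```bash
python3 - <<'E'
from h import *
w=ctrl.snapshot('wrist')
cv2.imwrite('pics/c5.png',cv2.resize(w[150:375,130:430],(800,600),interpolation=cv2.INTER_CUBIC));m=ctrl.camera_model('wrist')
for p in [(535.6,-34,56),(535.6+.72*14,-34+.69*14,56),(535.6-.72*14,-34-.69*14,56),(535.6,-34,33)]: print((np.array(proj(m,p))-[130,150])/.375)
E
```

```text
[412.53333333 310.13333333]
[492.8 310.4]
[332.         309.86666667]
[411.73333333 259.73333333]
```

View pics/c5.png

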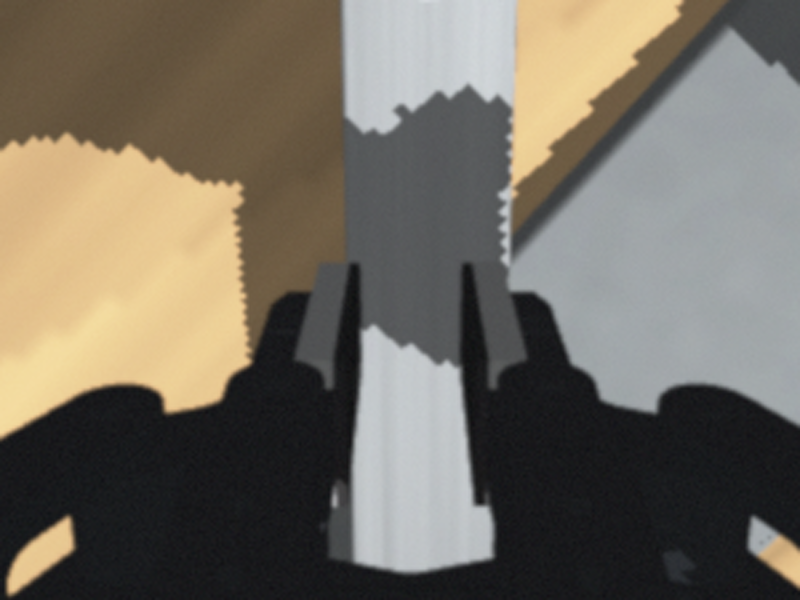

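```bash
python3 - <<'E'
from h import *
m=ctrl.camera_model('wrist');R=rot().as_matrix();p=np.array(ctrl.get_state()['ee_pos'])
for x in (14,5,0,-5,-10):
  for z in(-11,0):
    print(x,z,[((np.array(proj(m,p+R@[x,y,z]))-[130,150])/.375).round().tolist() for y in(-14,-8.5,8.5,14)])
E
```

```text
14 -11 [[340.0, 207.0], [369.0, 207.0], [456.0, 207.0], [484.0, 207.0]]
14 0 [[341.0, 259.0], [369.0, 259.0], [455.0, 259.0], [483.0, 259.0]]
5 -11 [[337.0, 222.0], [366.0, 222.0], [458.0, 222.0], [488.0, 222.0]]
5 0 [[338.0, 278.0], [367.0, 278.0], [457.0, 278.0], [486.0, 278.0]]
0 -11 [[334.0, 232.0], [365.0, 232.0], [459.0, 232.0], [490.0, 232.0]]
0 0 [[336.0, 289.0], [366.0, 289.0], [459.0, 289.0], [489.0, 289.0]]
-5 -11 [[332.0, 242.0], [364.0, 242.0], [461.0, 242.0], [493.0, 242.0]]
-5 0 [[334.0, 300.0], [365.0, 300.0], [460.0, 300.0], [491.0, 300.0]]
-10 -11 [[330.0, 253.0], [362.0, 253.0], [463.0, 253.0], [495.0, 253.0]]
-10 0 [[331.0, 312.0], [363.0, 312.0], [462.0, 312.0], [494.0, 312.0]]
```

```bash
python3 - <<'E'
from h import *
import pickle
m,im=pickle.load(open('w1.pkl','rb'));R=rot().as_matrix();p=np.array([424.87,196.03,260.8])
R=np.array([[0,.716,.698],[0,.698,-.716],[-1,0,0]])
for x in (14,9,5,0,-5,-10,-15):
  print(x,[((np.array(proj(m,p+R@[x,y,-11])))/.7).round().tolist() for y in(-25.4,25.4)])
E
```

```text
14 [[337.0, 325.0], [476.0, 325.0]]
9 [[335.0, 330.0], [478.0, 330.0]]
5 [[333.0, 334.0], [480.0, 333.0]]
0 [[331.0, 339.0], [482.0, 338.0]]
-5 [[329.0, 344.0], [485.0, 344.0]]
-10 [[326.0, 350.0], [487.0, 349.0]]
-15 [[324.0, 356.0], [490.0, 356.0]]
```

Request:
jog_arm(
  series=[
    [[0,0,0],[0,0,0],0.2],
    [[0,0,0],[0,0,0],0.2],
    [[0,0,0],[0,0,0],0.2],
  ],
)

```text
clock: 4.2
ee_pos: [533.8, -33.6, 44.4]
ee_rot: [-2.511, 1.57, 2.971]
contact_force: [0.4, -0.5, -0.7]
gripper_width: 51.4
```

The fingertips appear about 10 mm behind the reported TCP rather than 14 mm ahead. The 6 N of upward force that vanished on opening agrees with tips resting on the bar's top. Reported z is therefore about 24 mm low, so I'll go about 20 mm deeper and close, watching force and width.

Request:
jog_arm(
  series=[
    [[0.02,0.006,0],[0,0,0],0.2],
    [[0.04,0.006,0],[0,0,0],0.2],
    [[0.06,0.006,0],[0,0,0],0.2],
    [[0.065,0.006,0],[0,0,0],0.2],
    [[0.065,0.006,0],[0,0,0],-0.8],
    [[0.065,0.006,0],[0,0,0],-0.8],
    [[0.065,0.006,0],[0,0,0],-0.8],
    [[0.065,0.006,0],[0,0,0],-0.8],
  ],
  grip_force=30,
)

```text
clock: 5.2
ee_pos: [535.8, -32.2, 25.7]
ee_rot: [1.203, 1.57, 0.403]
contact_force: [1.5, 3.6, 0.7]
gripper_width: 27.1
```

Width is 27.1 mm, so the bar is held. Next I'll swing it clockwise along the arc.

Request:
jog_arm(
  series=[
    [[0,0.036,0.002],[0.1,0,0],-0.8],
    [[0,0.072,0.0076],[0.2,0,0],-0.8],
    [[0,0.107,0.017],[0.3,0,0],-0.8],
    [[0,0.141,0.03],[0.4,0,0],-0.8],
    [[0,0.174,0.0466],[0.5,0,0],-0.8],
    [[0,0.204,0.066],[0.6,0,0],-0.8],
    [[0,0.221,0.079],[0.658,0,0],-0.8],
    [[0,0.221,0.079],[0.658,0,0],-0.8],
  ],
)

```text
clock: 6.2
ee_pos: [601.8, -0.8, 25.7]
ee_rot: [2.127, 1.565, 0.638]
contact_force: [7.3, 10.4, -4.1]
gripper_width: 27.2
```

```bash
python3 - <<'E'
from h import *
st();print(rot().as_matrix().round(3))
a=ctrl.snapshot('side')[150:270,210:370]; w=ctrl.snapshot('wrist');import pickle;pickle.dump((ctrl.camera_model('wrist'),w),open('w2.pkl','wb'))
cv2.imwrite('pics/c6.png',np.hstack([cv2.resize(a,(400,300)),cv2.resize(w,(400,300))]))
E
```

```text
{'clock': 6.2, 'q': [-0.092, 0.214, 1.903, 0.005, 1.02, -0.177], 'ee_pos': [601.843, -0.812, 25.742], 'ee_rot': [2.127, 1.565, 0.638], 'contact_force': [7.251, 10.444, -4.092], 'gripper_width': 27.194}
[[ 0.005  0.997  0.082]
 [ 0.004  0.082 -0.997]
 [-1.     0.005 -0.003]]
```

View pics/c6.png

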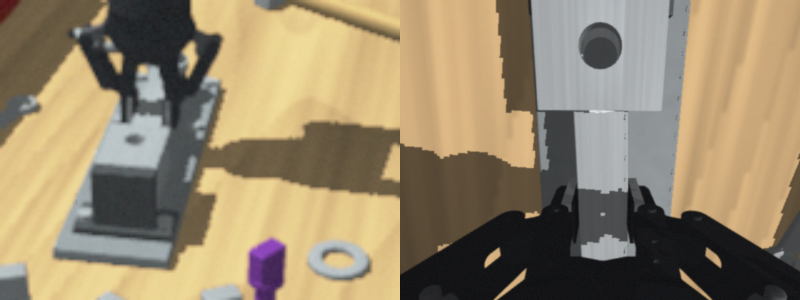

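The eye is between the ears. In the right-hand picture the bar centreline (~602) lines up with the bore (600,45), which is well under 2 mm off laterally. I'll release, lift, and work out the bore and pin positions.

Request:
jog_arm(
  series=[
    [[0,0,0],[0,0,0],0.2],
    [[0,0,0],[0,0,0],0.2],
    [[0,0,0],[0,0,0],0.2],
    [[-0.15,0,0],[0,0,0],0.2],
    [[-0.35,0,0],[0,0,0],0.2],
    [[-0.55,0,0],[0,0,0],0.2],
    [[-0.55,0,0],[0,0,0],0.2],
    [[-0.55,0,0],[0,0,0],0.2],
  ],
)

```text
clock: 7.3
ee_pos: [599.3, -3.6, 190.2]
ee_rot: [-1.149, 1.571, -2.64]
contact_force: [0.8, 0.2, -1.1]
gripper_width: 51.5
```

```bash
python3 - <<'E'
from h import *
import pickle
st();R=rot().as_matrix();p=np.array(ctrl.get_state()['ee_pos'])
m2,w2=pickle.load(open('w2.pkl','rb'));m,im=pickle.load(open('w1.pkl','rb'))
g=cv2.cvtColor(w2[30:100,240:320],cv2.COLOR_BGR2GRAY);c=cv2.HoughCircles(cv2.GaussianBlur(g,(3,3),0),cv2.HOUGH_GRADIENT,1,50,param1=80,param2=12,minRadius=20,maxRadius=45);print(c)
if c is not None: print('bore w2',ray(m2,c[0][0][0]+240,c[0][0][1]+30,72))
print('bore w2 hand',ray(m2,280,63,72))
cs=[ray(m,u/10+360,v/10+105,100)[:2] for u,v in((338,205),(600,258),(552,420),(300,362))];cs=np.array(cs)
print(cs.round(1),cs.mean(0));L=(cs[1]+cs[2]-cs[0]-cs[3])/2;W=(cs[2]+cs[1]*-1+cs[3]-cs[0])/2;print(np.linalg.norm(L),np.degrees(np.arctan2(L[1],L[0])),np.linalg.norm(W),np.degrees(np.arctan2(W[1],W[0])))
print('collar',ray(m,360+34.5,105+29.3,72))
print('tool shift',(R.T@np.r_[cs.mean(0)-p[:2],0]/300).round(3), 'jaw deg',np.degrees(np.arctan2(R[1,1],R[0,1])))
E
```

```text
{'clock': 7.3, 'q': [-0.095, 0.035, 1.798, -0.0, 1.308, -0.176], 'ee_pos': [599.275, -3.586, 190.199], 'ee_rot': [-1.149, 1.571, -2.64], 'contact_force': [0.835, 0.175, -1.111], 'gripper_width': 51.486}
[[[38.5 33.5 32.2]]]
bore w2 [593.02166542  80.20624973  72.        ]
bore w2 hand [593.44799547  80.37770944  72.        ]
[[455.  306.8]
 [475.5 320.3]
 [483.6 307.9]
 [463.1 295.2]] [469.31478451 307.53173887]
24.33752719759419 32.51738765397469 14.42773837290192 -55.92810601406882
collar [468.85036244 307.31611117  72.        ]
tool shift [-0.    -0.348 -1.069] jaw deg 4.610085974508447
```

Request:
jog_arm(
  series=[
    [[0,-0.34,-1],[-0.46,0,0],0.2],
    [[0,-0.34,-1],[-0.46,0,0],0.2],
    [[0,-0.34,-1],[-0.46,0,0],0.2],
    [[0,-0.34,-1],[-0.46,0,0],0.2],
    [[0,-0.34,-1],[-0.46,0,0],0.2],
    [[0,-0.34,-1],[-0.46,0,0],0.2],
    [[0,-0.34,-1],[-0.46,0,0],0.2],
    [[0,-0.34,-1],[-0.46,0,0],0.2],
  ],
)

```text
clock: 8.3
ee_pos: [473.9, 286.0, 189.3]
ee_rot: [-1.498, 1.569, -2.508]
contact_force: [0.2, -0.6, 0.5]
gripper_width: 51.4
```

```bash
cat > sh.py <<'E'
import sys
from h import *
st();R=rot().as_matrix();p=np.array(ctrl.get_state()['ee_pos']);t=np.array([float(v) for v in sys.argv[1:4]])
print('shift',(R.T@(t-p)/300).round(4),'jaw',np.degrees(np.arctan2(R[1,1],R[0,1])).round(2),'toolx',R[:,0].round(4))
E
python3 sh.py 469.3 307.5 150
```

```text
{'clock': 8.3, 'q': [0.446, -0.065, 1.899, -0.0, 1.31, -0.114], 'ee_pos': [473.894, 286.042, 189.317], 'ee_rot': [-1.498, 1.569, -2.508], 'contact_force': [0.152, -0.556, 0.495], 'gripper_width': 51.392}
shift [ 0.131   0.0253 -0.0687] jaw 32.13 toolx [-0.0016 -0.0011 -1.    ]
```

Request:
jog_arm(
  series=[
    [[0.06,0.025,-0.069],[0,0,0],0.2],
    [[0.12,0.025,-0.069],[0,0,0],0.2],
    [[0.12,0.025,-0.069],[0,0,0],0.2],
    [[0.12,0.025,-0.069],[0,0,0],0.2],
    [[0.12,0.025,-0.069],[0,0,0],0.2],
  ],
)

```text
clock: 8.93
ee_pos: [469.7, 308.7, 155.4]
ee_rot: [1.438, 1.569, 0.429]
contact_force: [1.0, 0.6, 0.4]
gripper_width: 51.2
```

```bash
python3 sh.py 469.3 307.5 69; python3 - <<'E'
from h import *
import pickle
w=ctrl.snapshot('wrist');m=ctrl.camera_model('wrist');pickle.dump((m,w),open('w3.pkl','wb'))
print('pintop proj',proj(m,(469.3,307.5,100)))
cv2.imwrite('pics/c7.png',cv2.resize(w[150:375,130:430],(800,600),interpolation=cv2.INTER_CUBIC))
E
```

```text
{'clock': 8.925, 'q': [0.486, -0.019, 1.914, -0.0, 1.246, -0.076], 'ee_pos': [469.7, 308.728, 155.392], 'ee_rot': [1.438, 1.569, 0.429], 'contact_force': [0.96, 0.567, 0.39], 'gripper_width': 51.236}
shift [ 0.288  -0.0038  0.0027] jaw 32.19 toolx [ 1.4e-03  6.0e-04 -1.0e+00]
pintop proj [282.6, 224.4]
```

View pics/c7.png

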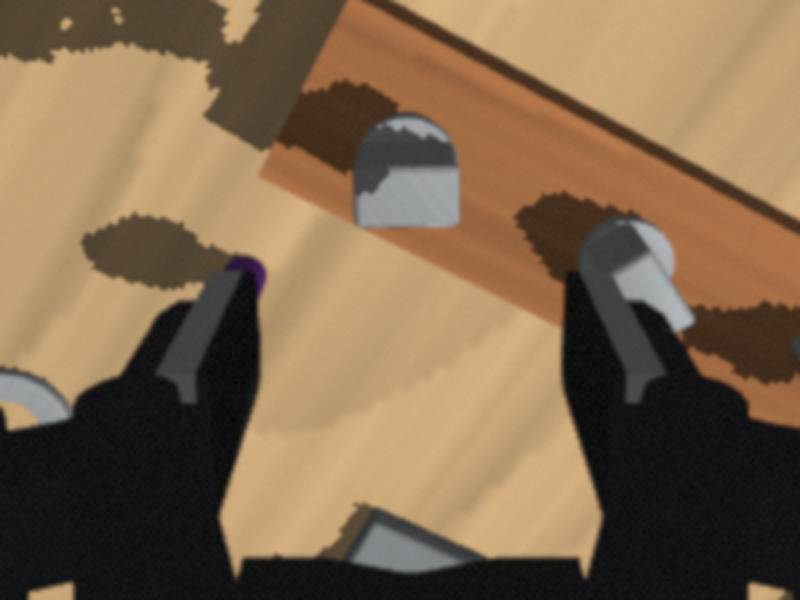

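The pin top is at crop (408,197), i.e. px (283,224), and the prediction was (282.6,224.4). It is centred between the fingers (255–565). I'll descend and grip.

Request:
jog_arm(
  series=[
    [[0.1,-0.004,0.003],[0,0,0],0.2],
    [[0.18,-0.004,0.003],[0,0,0],0.2],
    [[0.24,-0.004,0.003],[0,0,0],0.2],
    [[0.28,-0.004,0.003],[0,0,0],0.2],
    [[0.28,-0.004,0.003],[0,0,0],0.2],
    [[0.28,-0.004,0.003],[0,0,0],0.2],
  ],
)

```text
clock: 9.72
ee_pos: [469.1, 307.9, 71.4]
ee_rot: [1.497, 1.569, 0.489]
contact_force: [0.1, 0.0, 0.3]
gripper_width: 50.8
```

Request:
jog_arm(
  series=[
    [[0,0,0],[0,0,0],-0.6],
    [[0,0,0],[0,0,0],-0.6],
    [[0,0,0],[0,0,0],-0.6],
    [[0,0,0],[0,0,0],-0.6],
  ],
  grip_force=60,
)

```text
clock: 10.22
ee_pos: [469.3, 308.0, 71.6]
ee_rot: [1.495, 1.569, 0.487]
contact_force: [-0.0, -0.4, 6.3]
gripper_width: 24.7
```

Request:
jog_arm(
  series=[
    [[-0.05,0,0],[0,0,0],-0.6],
    [[-0.12,0,0],[0,0,0],-0.6],
    [[-0.22,0,0],[0,0,0],-0.6],
    [[-0.34,0,0],[0,0,0],-0.6],
    [[-0.34,0,0],[0,0,0],-0.6],
    [[-0.34,0,0],[0,0,0],-0.6],
  ],
)

```text
clock: 10.98
ee_pos: [467.5, 307.0, 171.0]
ee_rot: [-1.64, 1.568, -2.648]
contact_force: [-0.4, -0.5, -2.0]
gripper_width: 24.4
```

Request:
jog_arm(
  series=[
    [[0,-0.005,0.1],[0,0,0],-0.6],
    [[0,-0.015,0.25],[0,0,0],-0.6],
    [[0,-0.025,0.4],[0,0,0],-0.6],
    [[0,-0.035,0.55],[0,0,0],-0.6],
    [[0,-0.04,0.68],[0,0,0],-0.6],
    [[0,-0.048,0.78],[0,0,0],-0.6],
    [[0,-0.052,0.84],[0,0,0],-0.6],
    [[0,-0.054,0.863],[0,0,0],-0.6],
  ],
)

```text
clock: 11.98
ee_pos: [592.3, 79.4, 170.9]
ee_rot: [-2.198, 1.568, 3.076]
contact_force: [-0.8, -0.0, -1.7]
gripper_width: 24.4
```

Request:
jog_arm(
  series=[
    [[0,0,0],[0,0,0],-0.6],
    [[0,0,0],[0,0,0],-0.6],
    [[0,0,0],[0,0,0],-0.6],
  ],
)

```text
clock: 12.35
ee_pos: [592.6, 80.7, 172.5]
ee_rot: [2.469, 1.571, 1.462]
contact_force: [-0.1, 0.7, -2.7]
gripper_width: 24.6
```

```bash
python3 sh.py 593.3 80.4 150; python3 - <<'E'
from h import *
import pickle
d={n:(ctrl.camera_model(n),ctrl.snapshot(n)) for n in('wrist','side','top')};pickle.dump(d,open('d4.pkl','wb'))
p=np.array(ctrl.get_state()['ee_pos'])
m=d['side'][0];u,v=proj(m,(593.3,80.4,85));print('bore in side',proj(m,(593.3,80.4,72)),'wrist',proj(d['wrist'][0],(593.3,80.4,72)))
u,v=int(u),int(v);a=d['side'][1][v-75:v+45,u-80:u+80];w=d['wrist'][1][120:330,150:430];print(u,v)
cv2.imwrite('pics/c8.png',np.hstack([cv2.resize(a,(400,300),interpolation=cv2.INTER_CUBIC),cv2.resize(w,(400,300),interpolation=cv2.INTER_CUBIC)]))
E
```

```text
{'clock': 12.35, 'q': [0.046, 0.046, 1.818, 0.0, 1.278, -0.518], 'ee_pos': [592.56, 80.7, 172.492], 'ee_rot': [2.469, 1.571, 1.462], 'contact_force': [-0.091, 0.674, -2.706], 'gripper_width': 24.568}
shift [0.075  0.0015 0.0022] jaw 32.3 toolx [ 0.e+00  1.e-04 -1.e+00]
bore in side [263.3, 204.7] wrist [284.7, 205.8]
263 199
```

View pics/c8.png

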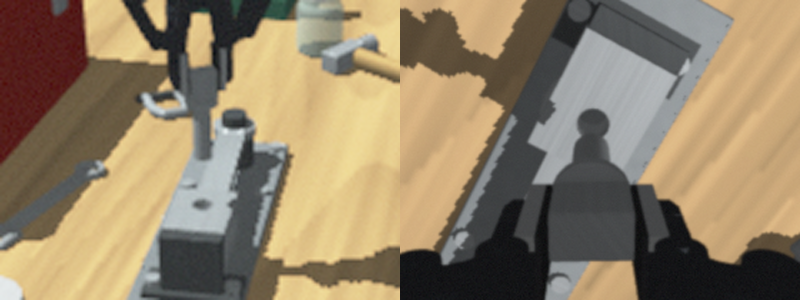

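The pin is held. In the side view the foot (202,158) is above the bore (203,205). In the wrist view the bore's dark disc is at about px (284,205), with (284.7,205.8) predicted. I'll check the shank edges numerically.

```bash
python3 - <<'E'
from h import *
import pickle
d=pickle.load(open('d4.pkl','rb'))
m,w=d['wrist'];g=cv2.cvtColor(w,cv2.COLOR_BGR2GRAY)
for z in(120,130,140):print('wrist axis',z,proj(m,(592.6,80.7,z)),'side',proj(d['side'][0],(592.6,80.7,z)))
print(proj(m,(593.3,80.4,72)))
for r in range(190,242,4):print(r,' '.join('%3d'%x for x in g[r,264:308]))
s=cv2.cvtColor(d['side'][1],cv2.COLOR_BGR2GRAY)
for r in range(150,212,5):print(r,' '.join('%3d'%x for x in s[r,248:280]))
E
```

```text
wrist axis 120 [284.3, 224.4] side [263.0, 185.5]
wrist axis 130 [284.4, 229.5] side [262.9, 181.3]
wrist axis 140 [284.4, 235.1] side [262.8, 177.1]
[284.7, 205.8]
190 165 168 170 170 170 169 167 168 169 172 174 171 170 174 172 171 168 165 169 170 168 167 167 172 171 173 172 172 171 173 176 176 175 172 171 172 173 171 169 169 169 172 175 176
194 169 170 169 168 168 169 171 173 174 172 171 171 172 169 165 165 167 165 164 165 165 166 168 171 170 168 170 173 174 173 171 172 172 173 173 171 169 170 170 171 175 176 176 172
198 169 167 167 167 171 172 173 172 170 173 171 165 151 129 102  80  69  66  63  63  63  65  64  66  66  70  78  99 126 153 166 171 172 170 168 168 171 172 175 176 174 172 171 173
202 166 167 172 172 172 171 170 171 169 160 132  94  69  66  65  64  65  65  66  67  66  64  65  64  65  66  65  66  63  68  88 125 155 166 169 170 172 173 171 173 171 172 174 173
206 170 171 173 170 170 169 169 164 159 141 105  81  74  71  74  72  74  69  68  67  67  68  67  66  68  68  70  73  74  73  73  82 116 157 171 174 172 171 171 174 174 174 173 175
210 172 170 171 169 166 164 165 167
[... 2420 characters left out ...]
 190 191 191 193 194 192 193 195 163  75
190 196 199 195 200 200 197 195 194 192 183 174 174 171 176 175 175 172 179 191 194 194 197 193 195 198 196 196 197 182 132  67  45
195 200 201 199 196 194 198 196 188 179 183 186 181 175 173 172 179 188 194 196 195 192 196 194 197 196 195 197 167 115 128  78  79
200 193 190 191 194 188 181 192 192 193 191 189 192 193 189 189 192 192 193 192 191 191 191 193 193 192 190 167 142 135 108  93  77
205 192 199 193 180 192 193 192 193 193 191 192 177 131  89  90  94 100 114 125 151 180 191 190 192 192 173 127  86  84  82  80  78
210 203 180 189 191 193 192 194 193 192 192 192 193 193 194 194 195 195 190 189 190 194 194 192 190 190 190 172 123  86  84  81  77
```

Wrist pixels put the bore about 1 mm in +y and 1–2 mm in +z of the pin in tool axes, and the side camera says near zero. I'll take a compromise correction, then descend and feel for the bore. Contact is expected at TCP z≈124.

Request:
jog_arm(
  series=[
    [[0.05,0.0025,0.004],[0,0,0],-0.6],
    [[0.1,0.0025,0.004],[0,0,0],-0.6],
    [[0.13,0.0025,0.004],[0,0,0],-0.6],
    [[0.13,0.0025,0.004],[0,0,0],-0.6],
    [[0.13,0.0025,0.004],[0,0,0],-0.6],
  ],
)

```text
clock: 13.12
ee_pos: [594.4, 79.3, 133.7]
ee_rot: [1.042, 1.57, 0.034]
contact_force: [0.1, 0.1, -2.1]
gripper_width: 24.5
```

```bash
python3 sh.py 593.3 80.4 124;python3 - <<'E'
from h import *
import pickle
d={n:(ctrl.camera_model(n),ctrl.snapshot(n)) for n in('wrist','side')};pickle.dump(d,open('d5.pkl','wb'))
m,w=d['wrist'];g=cv2.cvtColor(w,cv2.COLOR_BGR2GRAY);p=ctrl.get_state()['ee_pos']
print('foot pred',proj(m,(p[0],p[1],p[2]-51.7)),'bore',proj(m,(593.3,80.4,72)),[proj(ms,(p[0],p[1],p[2]-51.7)) for ms in [d['side'][0]]])
for r in range(186,240,3):print(r,' '.join('%3d'%x for x in g[r,264:308]))
s=cv2.cvtColor(d['side'][1],cv2.COLOR_BGR2GRAY)
for r in range(190,212,2):print(r,' '.join('%3d'%x for x in s[r,248:280]))
E
```

```text
{'clock': 13.125, 'q': [0.043, 0.084, 1.846, -0.0, 1.211, -0.519], 'ee_pos': [594.393, 79.278, 133.673], 'ee_rot': [1.042, 1.57, 0.034], 'contact_force': [0.088, 0.139, -2.109], 'gripper_width': 24.541}
shift [ 0.0322 -0.0011 -0.0051] jaw 32.23 toolx [ 5.e-04  0.e+00 -1.e+00]
foot pred [284.6, 225.2] bore [283.7, 217.9] [[262.7, 200.2]]
186 168 166 168 168 172 172 172 172 171 171 171 172 173 177 176 175 174 173 174 174 174 170 169 168 170 172 171 170 170 173 175 176 177 175 174 175 176 177 179 180 178 175 176 176
189 169 170 171 171 171 171 170 170 169 169 172 173 175 175 173 172 173 175 173 169 169 169 169 171 170 169 168 172 175 176 177 175 174 174 174 177 178 178 177 177 176 176 176 179
192 170 169 172 171 173 170 170 169 171 173 175 175 173 172 174 175 173 171 168 169 170 171 170 167 168 170 173 174 174 176 175 174 173 175 176 178 177 178 176 175 175 176 177 176
195 171 170 172 173 171 169 169 170 173 176 175 172 172 174 176 171 168 167 168 170 171 169 168 170 171 174 174 176 174 174 173 174 175 177 177 176 173 174 176 174 177 177 172 171
198 169 170 170 169 170 171 172 176 175 1
[... 3230 characters left out ...]
 194 195 193 190 168 143 138 110  89  82
202 185 187 193 193 181 187 196 196 193 196 195 190 166 134 117  99  96 107 134 169 192 189 192 194 192 197 176 149 148 129  88  78
204 190 197 196 189 186 194 195 194 195 195 194 189 168 135 110  99 102 103  90  90  88  88  89  89  92  87  88  88  85  85  85  81
206 200 199 187 183 193 193 194 197 194 196 193 179 138 101  95  92 101 111 102  90  89  91  89  92  89  89  87  88  84  82  78  78
208 201 188 183 190 193 192 193 194 193 193 193 195 196 190 180 174 176 176 188 191 195 195 194 190 191 193 172 119  86  82  81  79
210 205 181 191 194 194 193 193 192 196 192 191 195 192 195 193 195 195 191 191 195 194 194 194 191 192 190 175 121  86  83  79  75
```

The close-range estimate puts the pin within about 0.7 mm of the bore. I'll correct slightly and descend gently.

Request:
jog_arm(
  series=[
    [[0.0,0.002,-0.001],[0,0,0],-0.6],
    [[0.02,0.002,-0.001],[0,0,0],-0.6],
    [[0.03,0.002,-0.001],[0,0,0],-0.6],
    [[0.04,0.002,-0.001],[0,0,0],-0.6],
    [[0.045,0.002,-0.001],[0,0,0],-0.6],
    [[0.045,0.002,-0.001],[0,0,0],-0.6],
  ],
)

```text
clock: 13.98
ee_pos: [594.4, 79.9, 119.7]
ee_rot: [-2.084, 1.57, -3.093]
contact_force: [0.3, -0.1, -1.5]
gripper_width: 24.5
```

No contact 4 mm below the ear face, so it looks to be in the bore. Continuing.

Request:
jog_arm(
  series=[
    [[0.015,0,0],[0,0,0],-0.6],
    [[0.03,0,0],[0,0,0],-0.6],
    [[0.04,0,0],[0,0,0],-0.6],
    [[0.05,0,0],[0,0,0],-0.6],
    [[0.05,0,0],[0,0,0],-0.6],
  ],
)

```text
clock: 14.6
ee_pos: [594.2, 79.9, 104.5]
ee_rot: [-2.086, 1.57, -3.094]
contact_force: [-0.3, -0.3, -2.8]
gripper_width: 24.8
```

Request:
jog_arm(
  series=[
    [[0.015,0,0],[0,0,0],-0.6],
    [[0.03,0,0],[0,0,0],-0.6],
    [[0.04,0,0],[0,0,0],-0.6],
    [[0.05,0,0],[0,0,0],-0.6],
    [[0.05,0,0],[0,0,0],-0.6],
  ],
)

```text
clock: 15.22
ee_pos: [594.3, 79.8, 89.5]
ee_rot: [-2.102, 1.57, -3.111]
contact_force: [0.3, -0.3, -1.0]
gripper_width: 24.5
```

Request:
jog_arm(
  series=[
    [[0.015,0,0],[0,0,0],-0.6],
    [[0.03,0,0],[0,0,0],-0.6],
    [[0.042,0,0],[0,0,0],-0.6],
    [[0.046,0,0],[0,0,0],-0.6],
    [[0.05,0,0],[0,0,0],-0.6],
    [[0.05,0,0],[0,0,0],-0.6],
  ],
)

```text
clock: 15.98
ee_pos: [594.5, 79.9, 74.9]
ee_rot: [-0.126, 1.571, -1.135]
contact_force: [-0.6, 0.1, -1.5]
gripper_width: 24.4
```

Nearly seated. I'll press on in 1 mm steps.

Request:
jog_arm(
  series=[
    [[0.004,0,0],[0,0,0],-0.6],
    [[0.008,0,0],[0,0,0],-0.6],
    [[0.01,0,0],[0,0,0],-0.6],
    [[0.01,0,0],[0,0,0],-0.6],
  ],
)

```text
clock: 16.48
ee_pos: [594.8, 79.9, 74.6]
ee_rot: [-0.965, 1.571, -1.973]
contact_force: [-6.6, -0.6, 11.9]
gripper_width: 24.7
```

Seated: 12 N of upward force at TCP 74.6, with 73.7 expected. I'll release and withdraw.

Request:
jog_arm(
  series=[
    [[-0.006,0,0],[0,0,0],-0.3],
    [[-0.006,0,0],[0,0,0],0.2],
    [[-0.006,0,0],[0,0,0],0.2],
    [[-0.006,0,0],[0,0,0],0.2],
    [[-0.1,0,0],[0,0,0],0.2],
    [[-0.25,0,0],[0,0,0],0.2],
    [[-0.4,0,0],[0,0,0],0.2],
    [[-0.6,0,0],[0,0,0],0.2],
  ],
)

```text
clock: 17.48
ee_pos: [593.4, 79.8, 251.6]
ee_rot: [-2.087, 1.567, -3.095]
contact_force: [1.2, -0.2, 0.4]
gripper_width: 51.3
```

Request:
jog_arm(
  series=[
    [[0,0,-0.3],[0,0,0],0.2],
    [[0,0,-0.3],[0,0,0],0.2],
    [[0,0,-0.3],[0,0,0],0.2],
    [[0,0,-0.3],[0,0,0],0.2],
  ],
)

```text
clock: 17.98
ee_pos: [546.7, 155.6, 251.7]
ee_rot: [-0.833, 1.57, -1.841]
contact_force: [-0.6, -0.0, -0.3]
gripper_width: 51.4
```

```bash
python3 - <<'E'
from h import *
st()
m=ctrl.camera_model('side');a=ctrl.snapshot('side')[170:330,180:340]; t=ctrl.snapshot('top')[150:310,150:310]
print('collar z72..77 expected',proj(m,(593.7,79.8,72)),proj(m,(593.7,79.8,103)))
cv2.imwrite('pics/c9.png',np.hstack([cv2.resize(x,(400,400),interpolation=cv2.INTER_CUBIC) for x in(a,t)]))
E
```

```text
{'clock': 17.975, 'q': [0.183, -0.073, 1.801, -0.0, 1.414, -0.379], 'ee_pos': [546.664, 155.618, 251.692], 'ee_rot': [-0.833, 1.57, -1.841], 'contact_force': [-0.616, -0.008, -0.33], 'gripper_width': 51.425}
collar z72..77 expected [263.2, 204.5] [262.8, 192.2]
```

View pics/c9.png

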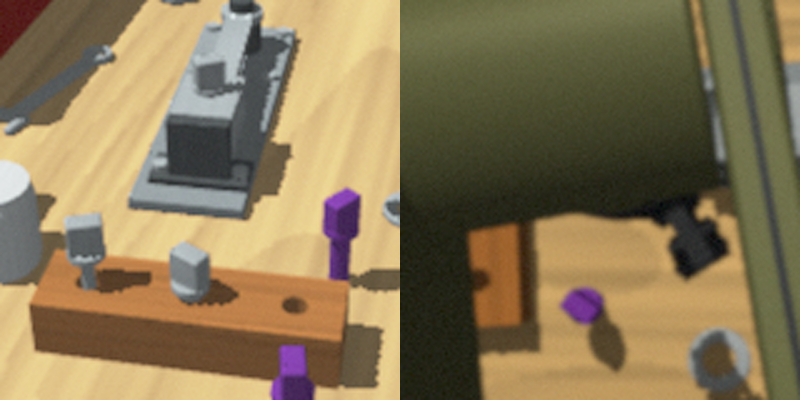

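The side view shows the pin's block at (210,75), upright and seated with its collar on the upper ear. The thin and short pins still stand in the rack and the third hole is empty. I'm handing in.

```bash
python3 -c "
from h import *
print(ctrl.job_done());st()"
```

```text
the job is handed in; nothing more can be done
None
the job is handed in; nothing more can be done
```

The hitch looks coupled, and I handed the job in at about 18 s of the 72 s allowed. I pinched the draw bar and swung its eye between the ears. Then I lowered the long thick pin through the upper ear, eye and lower ear until its collar seated, released it and backed the arm away.

**Last checks:**
- **Insertion:** the pin went down with no contact force until 12 N at TCP z = 74.6, where I expected it to seat at about 73.7.
- **Final picture:** the side view shows the pin upright with its collar on the upper ear. The short and thin pins are still in the rack, and the gripper is open and clear.
- **Position:** by the cameras, the bore is at about (593.7, 79.8) mm. I measured no exact final tilt or eye offset. The top view was blocked by the arm, so it confirmed nothing.

**What disagreed:**
- **Fingertip position:** the tips stood about 24 mm farther back along the tool than the tool frame stated. My first pinch closed on top of the bar with 6 N. I opened, went about 20 mm deeper and the second pinch held.
- **Width readings:** the gripper read about 1–1.5 mm below the true sizes when holding the bar and the pin.

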